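Load the bench pressure tester and set its valve two turns open

TASK

On the bench pressure tester, lay the wide steel weight flat and centred on the round carrier plate and the narrow weight centred on top of it, and let go of them. Then take the upright handle on the valve wheel, turn the wheel clockwise until the valve is closed against its stop, then back it off (counter-clockwise) by exactly two full turns. Finish there with the handle still gripped between the fingers: do not let go of it at the end, and leave the other things on the bench where they are.

Things in the scene. Friction and masses are not known exactly. Their poses are not given: they have to be found in the camera images.
- tester: bench pressure tester, fixed to the bench: aluminium base plate 150 x 400 mm and 14 mm thick with a low grey block on it (60 x 320 mm, top 36 mm above the bench). Origin on the bench under the plate's centre; own +y runs along the plate from the weight carrier (at y = -120 mm) past a round dial gauge (y = 0, 62 mm in diameter, top 61 mm above the bench) to the valve wheel (y = +130 mm). It stands at different places and yaws within about 0.3 rad
- carrier_top (a point): centre of the upper face of the round weight carrier plate of the tester: aluminium, flat, 90 mm in diameter, upper face 70 mm above the bench
- wide_disc: the wide weight: plain steel disc, 60 mm in diameter, 20 mm thick, about 0.4 kg, lying flat and loose on the bench. Origin at the centre of its underside
- narrow_disc: the narrow weight: plain steel disc, 44 mm in diameter, 20 mm thick, about 0.22 kg, lying flat and loose on the bench. Origin at the centre of its underside
- wheel_hub (a point): on the valve wheel's upright turning axis, 97 mm above the bench (level with the top of the rim; the hub ends 2 mm above this). The wheel is dark steel, lies level, its rim is 112 mm in outer diameter, and it has three spokes
- handle: the black round handle standing upright on the wheel's rim, 20 mm in diameter and 50 mm tall (from 98 to 148 mm above the bench), its axis 50 mm from the wheel's axis. Origin at the centre of its lower end. It turns freely about its own axis, so the hand may keep its yaw while it carries the handle round in a circle. The wheel neither rises nor sinks as it turns
- wheel (a joint): turning angle of the valve wheel in rad: 0 = closed against the rigid stop, growing as the valve is opened, counter-clockwise seen from above; 2 pi per turn, up to 20. At 0 the handle lies on the tester's own +y side of the wheel's axis. It starts between 2 and 5. Stiff gland: about 2.5 N at the handle turns it, and it stays where it is left
- guide_bush: bystander, leave alone: steel guide bush, 48 mm in diameter, 60 mm tall, standing on the bench. Origin at the centre of its underside
- mould_insert: bystander, leave alone: steel mould insert block, 70 x 100 mm, 47 mm tall. Origin at the centre of its underside
- parts_bin: bystander, leave alone: open blue plastic bin, 130 x 190 mm, 60 mm tall, holding steel pins. Origin at the centre of its underside
- eyebolt: bystander, leave alone: steel lifting eye, 50 mm wide, 61 mm tall, standing on its 36 mm collar. Origin at the centre of its underside

How it is judged:
On the way, in this order (a step that is already met when the one before it is completed fails the run):
1. the wide weight lies released, flat and centred on the carrier plate (horizontal distance between wide_disc and carrier_top below 0.01 m and z of wide_disc in the frame of carrier_top between -0.004 and 0.004 m and angle between wide_disc's own z axis and vertical below 0.08 rad and contact force between wide_disc and the fingers below 0.1 N and linear speed of wide_disc below 0.02 m/s), for 0.2 s.
2. the narrow weight lies released, flat and centred on the wide one (all of step 1 and horizontal distance between narrow_disc and carrier_top below 0.01 m and z of narrow_disc in the frame of carrier_top between 0.016 and 0.024 m and angle between narrow_disc's own z axis and vertical below 0.08 rad and contact force between narrow_disc and the fingers below 0.1 N and linear speed of narrow_disc below 0.02 m/s), for 0.2 s.
3. the valve is closed to its stop (value of joint wheel below 0.08 rad), for 0.1 s.
At the end, for the whole second after the job is handed in: The valve wheel stands two full turns (within 0.2 rad) open from its stop, at rest, with its handle still gripped between the fingers (over 3 N); both weights lie flat and released on the carrier plate, the wide one below, the narrow one on it, each within 10 mm of the plate's centre (all of step 2 and contact force between handle and the fingers above 3 N and distance between the grasp point and handle below 0.065 m and value of joint wheel between 12.3664 and 12.7664 rad and velocity of joint wheel between -0.1 and 0.1 rad/s); the arm keeps its last pose, push and grip.
It fails at once if the guide bush is moved more than 20 mm (distance of guide_bush from where it was at the start of the episode above 0.02 m).
It fails at once if the mould insert is moved more than 20 mm (distance of mould_insert from where it was at the start of the episode above 0.02 m).
It fails at once if the parts bin is moved more than 20 mm (distance of parts_bin from where it was at the start of the episode above 0.02 m).
It fails at once if the eyebolt is moved more than 20 mm (distance of eyebolt from where it was at the start of the episode above 0.02 m).
It also fails if it takes over 72 s, if anything falls off the work surface, if the arm or the gripper's body presses on something with over 40 N, if the wrist force passes 120 N, or if a joint passes its speed limit or range.

ROBOT

A 7-joint arm with a two-finger parallel gripper is mounted at the origin on the work surface. World frame = base frame: x ahead of the robot, y to its left, z up, the work surface at z = 0. Lengths are in m, angles in rad, forces in N, time in s.
With the tool pointing down it reaches from about 0.35 to 0.9 m from the base axis. Payload 7.2 kg.
Tool frame: the origin (TCP) lies midway between the tips of the shut fingers; the grasp point (between the pads) lies 19 mm behind it; z points along the fingers, x is the direction in which the jaws open and shut, and the axes are right-handed (so a half turn about z gives the same grasp; the last joint's range is limited). The gripper opens to 88 mm and grips with 3 to 60 N. Pads are 20 mm wide; open, the fingers measure 115 mm over their backs; the gripper's body (75 mm by 178 mm) begins 61 mm behind the grasp point.
Start: joints at [1.185, 0.411, -0.013, 1.596, 0.006, 1.134, -0.082], TCP at [0.195, -0.594, 0.223] pointing down, gripper open.
Joint ranges: [-2.95, 2.95], [-0.29, 1.99], [-1.47, 1.44], [0.14, 2.54], [-1.03, 4.17], [0.13, 1.85], [-2.86, 2.86]. Speed limits (rad/s): [2.39, 2.39, 3.01, 3.01, 3.14, 3.14, 3.14].

INTERFACE

Orientations are given as a 3x3 rotation matrix whose columns are the frame's x, y, z axes.
In Python, from rig import monitor, get_image, robot gives the robot as it stands. The module is installed in compiled form; this text tells all that it offers.
- The arm moves only by the tool jog_arm, never from a script. Its argument "rows" is a list of rows, each an object of numbers: "gripper": the opening, from 0 (shut) to 1 (fully open); "dx", "dy", "dz": the shift along the world's x, y, z in mm; "ax", "ay", "az": the turn, a rotation vector about the world's x, y, z in rad. In form: [{"gripper": .., "dx": .., "dy": .., "dz": .., "ax": .., "ay": .., "az": ..}, ...]. A call has 1 to 12 rows; each row shifts and turns the commanded pose from where the row before left it; what a row does not reach is not made up. A row lasts 1/12 s, in which the tool goes at most 41.7 mm and 7.16 degrees, less where a joint would pass 70% of its speed; a pose out of reach is approached as far as the arm can. A call with a gripper value outside its range is refused whole. The fingers move at their own pace and stop on an object; "newtons" is the grip in N (left out, the last holds). Time passes only in rows, so rows that do not move let the fingers close. It gives the time, the measured TCP pose, the force and the opening at its end, in the units of the state.
- monitor.state(): the state, without advancing time (a new reading comes with each control period).
- get_image(name): name is "scene" or "side" or "wrist"; returns a dict with "color" (384x512x3 uint8, red, green, blue), "intrinsics" (3x3 intrinsics, pixels), "R" (3x3) and "t" (3): a world point X has camera coordinates R X + t. Camera axes: x right, y down, z forward; pixel columns grow to the right and rows downward; lengths in m; the calibration is good to about 2 mm. A picture is of the moment at which its call begins. There is no depth.
- robot.sign_off(): hands the job in, once; it reports no verdict.
The state is a dict: "t": time; "joint_pos": joint angles; "joint_vel": joint speeds; "joint_torque": joint torques, N m; "tcp_pos": TCP position; "ee_rot": TCP orientation; "force": force on the tool from outside, world axes, zero at the start; "wrist_torque": the same for the moment, N m; "finger_gap": finger opening in m.
Only numpy, scipy, OpenCV 4.12 (cv2) and the standard library are available. Lean on these libraries where they do the work, as an engineer would, in place of code of your own. Each camera call takes 0.05 s, during which the arm holds its last target.

## Working session

There is one attempt and no reset: what is moved stays moved. The work goes in short steps, Python scripts to look and compute and a tool call to move; the robot and the scene stay as the last step left them, time stands still between calls to the robot, and variables do not carry over. Pictures are saved under pics/ and viewed, and the job is handed in when it is done.

Besides the shell and the picture viewer there is one more tool, called after "Call:" as name(argument=value, ...), one argument or row to a line, values as JSON. jog_arm: Moves the arm, as the interface text tells. Its arguments: {"type":"object","properties":{"rows":{"type":"array","items":{"type":"object","properties":{"gripper":{"type":"number"},"dx":{"type":"number"},"dy":{"type":"number"},"dz":{"type":"number"},"ax":{"type":"number"},"ay":{"type":"number"},"az":{"type":"number"}}}},"newtons":{"type":"number"}},"required":["rows"]}

```bash
mkdir -p pics
cat > h.py <<'E'
import numpy as np, cv2, pickle
from rig import monitor, get_image, robot
def snap(n,tag):
    im=get_image(n); cv2.imwrite(f'pics/{tag}.png',im['color'][:,:,::-1]); pickle.dump(im,open(f'{tag}.pkl','wb')); return im
def load(tag): return pickle.load(open(f'{tag}.pkl','rb'))
def ray(im,u,v):
    K,R,t=[np.array(im[k],float) for k in('intrinsics','R','t')]
    d=R.T@np.linalg.inv(K)@np.array([u,v,1.]); return -R.T@t,d
def plane(im,u,v,z):
    c,d=ray(im,u,v); return c+d*(z-c[2])/d[2]
def proj(im,X):
    K,R,t=[np.array(im[k],float) for k in('intrinsics','R','t')]
    p=K@(R@np.array(X,float)+t); return p[:2]/p[2]
def tri(pairs):
    A=np.zeros((3,3));b=np.zeros(3)
    for im,u,v in pairs:
        c,d=ray(im,u,v); d=d/np.linalg.norm(d); P=np.eye(3)-np.outer(d,d); A+=P;b+=P@c
    return np.linalg.solve(A,b)
E
python3 - <<'E'
from h import *
s=monitor.state(); print(s['t'],s['tcp_pos'],s['ee_rot'],s['finger_gap'],s['force'])
for n in('scene','side','wrist'):
    im=snap(n,n+'0'); print(n,-np.array(im['R']).T@im['t'], im['intrinsics'][0])
E
```

```text
0.0 [ 0.19513496 -0.59322316  0.22182571] [[ 3.12504912e-01 -9.49915981e-01 -5.56558579e-04]
 [-9.49914801e-01 -3.12505401e-01  1.49808495e-03]
 [-1.59698240e-03  6.05243259e-05 -9.99998723e-01]] 0.08793553445296565 [ 0.79647493 -0.19004961 -0.02086721]
scene [ 0.97812421 -0.52955566  1.10770954] [420.2463694    0.         258.86505558]
side [ 0.39497972 -0.64734304  0.66172287] [378.5398793    0.         257.94192835]
wrist [ 0.26512534 -0.57133584  0.38335354] [294.93741622   0.         253.22305862]
```

View pics/scene0.png

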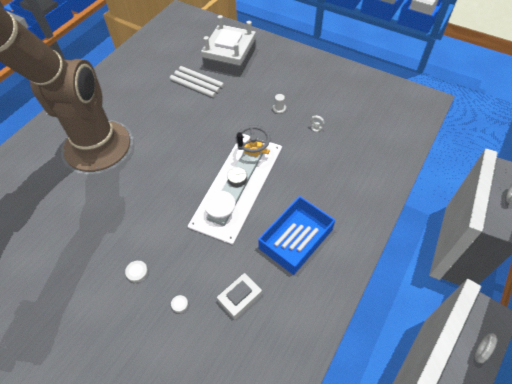

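View pics/side0.png

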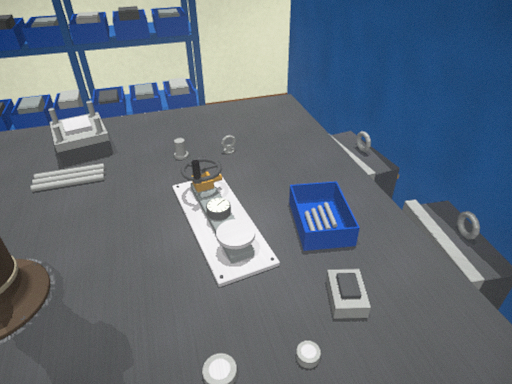

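View pics/wrist0.png

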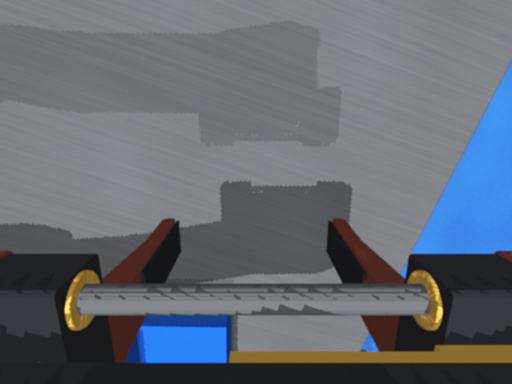

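The scene view shows the wide disc at about (136,271), the narrow disc at (179,304), the carrier plate at (220,206) and the handle at (240,140). The side view shows them at (220,370), (308,354), (236,234) and (196,168). Next I'll measure them.

Run:
```python
from h import *
S=load('scene0');D=load('side0')
def blob(im,box,thr,dbg=None):
    x0,y0,x1,y1=box
    g=im['color'][y0:y1,x0:x1].min(2); m=(g>thr).astype(np.uint8)
    c,_=cv2.findContours(m,cv2.RETR_EXTERNAL,cv2.CHAIN_APPROX_NONE); c=max(c,key=cv2.contourArea)+[x0,y0]
    return c
for nm,bs,bd,r in(('wide',(118,255,155,290),(195,345,245,384),.03),('narrow',(165,290,195,318),(290,335,328,373),.022)):
  for im,b,l in((S,bs,'scene'),(D,bd,'side')):
    for thr in (150,200):
      c=blob(im,b,thr).reshape(-1,2)
      P=np.array([plane(im,u,v,.02)[:2] for u,v in c]).astype(np.float32)
      (cx,cy),rr=cv2.minEnclosingCircle(P)
      print(nm,l,thr,len(c),cv2.boundingRect(c.reshape(-1,1,2)),'circ',round(cx,4),round(cy,4),round(rr,4))
for tag in('scene0','side0'):
    im=load(tag)['color'][:,:,::-1]
    b=(180,115,290,245) if tag[1]=='c' else (165,150,285,285)
    cv2.imwrite(f'pics/{tag}z.png',cv2.resize(im[b[1]:b[3],b[0]:b[2]],None,fx=4.4,fy=4.4,interpolation=cv2.INTER_CUBIC))
b=im[335:384,190:335]; cv2.imwrite('pics/dz.png',cv2.resize(b,None,fx=5,fy=5,interpolation=cv2.INTER_CUBIC))
```

```text
wide scene 150 60 (125, 260, 23, 21) circ 0.4275 -0.2981 0.0318
wide scene 200 55 (126, 261, 21, 19) circ 0.4271 -0.2978 0.0294
wide side 150 94 (202, 353, 35, 31) circ 0.427 -0.2995 0.0297
wide side 200 96 (203, 357, 33, 27) circ 0.4271 -0.2993 0.0282
narrow scene 150 46 (170, 295, 18, 17) circ 0.5882 -0.3138 0.0235
narrow scene 200 43 (171, 295, 16, 16) circ 0.5879 -0.3134 0.0215
narrow side 150 63 (297, 340, 24, 23) circ 0.5878 -0.3152 0.022
narrow side 200 71 (298, 341, 22, 21) circ 0.5879 -0.3153 0.0201
```

View pics/scene0z.png

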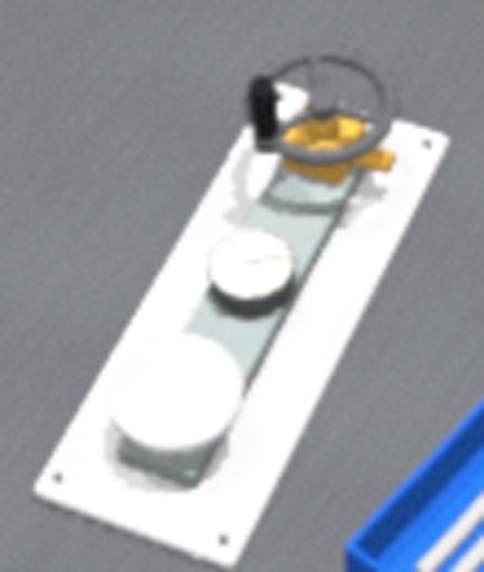

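View pics/side0z.png

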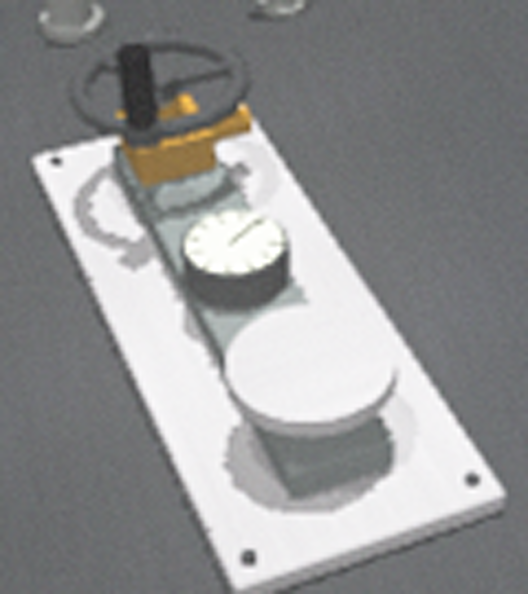

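View pics/dz.png

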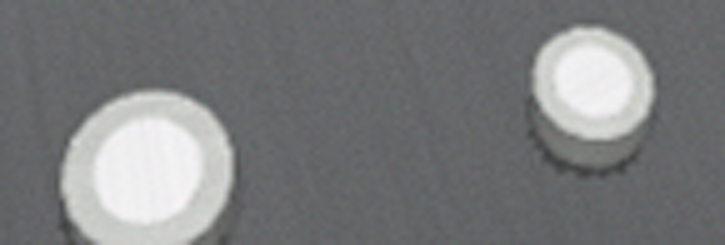

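Run:
```python
from h import *
S=load('scene0');D=load('side0')
s=lambda u,v:((u+.5)/4.4-.5+180,(v+.5)/4.4-.5+115)
d=lambda u,v:((u+.5)/4.4-.5+165,(v+.5)/4.4-.5+150)
def both(nm,a,b,z):
    a=s(*a);b=d(*b)
    print(nm,plane(S,*a,z)[:2].round(4),plane(D,*b,z)[:2].round(4),'tri',tri([(S,*a),(D,*b)]).round(4))
both('carrier',(177,391),(311,364),.07)
both('gauge',(251,264),(236,241),.061)
both('cornerA(-y,+x)',(235,562),(505,492),.014)
both('cornerB(+y,+x)',(448,135),(258,120),.014)
for z,p in(('corner(-y,-x) scene',(36,488)),): print(z,plane(S,*s(*p),.014)[:2])
print('side corners',plane(D,*d(236,588),.014)[:2],plane(D,*d(34,157),.014)[:2])
# white masks carrier ellipses circles
both('rim centre',(320,107),(160,90),.092)
both('handle top',(262,81),(131,48),.148)
both('handle bot',(268,138),(143,122),.098)
both('hub',(323,106),(163,82),.099)
```

```text
carrier [ 0.5316 -0.0209] [ 0.5286 -0.025 ] tri [ 0.5297 -0.0187  0.0646]
gauge [0.5145 0.0983] [0.5151 0.0975] tri [0.5149 0.0979 0.0611]
cornerA(-y,+x) [ 0.6148 -0.0867] [ 0.6134 -0.0905] tri [ 0.6143 -0.0862  0.0104]
cornerB(+y,+x) [0.56   0.3073] [0.5671 0.2806] tri [0.5651 0.3023 0.0081]
corner(-y,-x) scene [ 0.46737744 -0.10688124]
side corners [ 0.46640894 -0.11033632] [0.41552596 0.28352636]
rim centre [0.4964 0.2248] [0.496  0.2191] tri [0.496  0.2261 0.0886]
handle top [0.4758 0.1837] [0.4779 0.1824] tri [0.4773 0.182  0.1491]
handle bot [0.482  0.1769] [0.4791 0.179 ] tri [0.48   0.1793 0.0964]
hub [0.5011 0.2215] [0.4981 0.2166] tri [0.4989 0.2252 0.0937]
```

Call:
jog_arm(
  rows=[
    {"gripper": 1, "dx": 23, "dy": 29, "dz": -8},
    {"dx": 23, "dy": 29, "dz": -8},
    {"dx": 23, "dy": 29, "dz": -8},
    {"dx": 23, "dy": 29, "dz": -8},
    {"dx": 23, "dy": 29, "dz": -8},
    {"dx": 23, "dy": 29, "dz": -8},
    {"dx": 23, "dy": 29, "dz": -8},
    {"dx": 23, "dy": 29, "dz": -8},
    {"dx": 23, "dy": 29, "dz": -8},
    {"dx": 23, "dy": 29, "dz": -8},
    {"dx": 2, "dy": 4},
    {},
  ],
)

```text
schema error: expected keys gripper, dx, dy, dz, ax, ay, az
```

Run:
```python
from h import *
s=monitor.state(); print(s['t'],s['tcp_pos'],s['joint_pos'],s['ee_rot'],s['finger_gap'],s['force'])
snap('wrist','wrist1')
im=load('wrist1');print(proj(im,(.427,-.299,.02)))
```

```text
0.15 [ 0.19515062 -0.59334186  0.22200988] [ 1.18478661  0.41171732 -0.01269145  1.59683169  0.00556202  1.1343197
 -0.08220634] [[ 3.12469607e-01 -9.49927653e-01 -4.45150554e-04]
 [-9.49926949e-01 -3.12469918e-01  1.15858873e-03]
 [-1.23967163e-03  6.08367420e-05 -9.99999230e-01]] 0.08779064543785754 [ 0.2133861   0.65002669 -0.43465479]
[  39.30800367 -147.6334084 ]
```

View pics/wrist1.png

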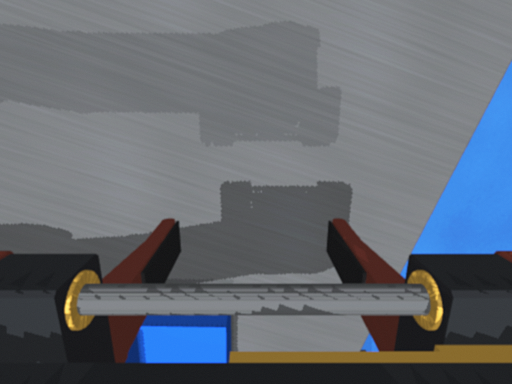

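The jog was refused because every row needs all seven keys, so the arm hasn't moved and the wrist view is the same as before.

Call:
jog_arm(
  rows=[
    {"gripper": 1, "dx": 23, "dy": 29, "dz": -8, "ax": 0, "ay": 0, "az": 0},
    {"gripper": 1, "dx": 23, "dy": 29, "dz": -8, "ax": 0, "ay": 0, "az": 0},
    {"gripper": 1, "dx": 23, "dy": 29, "dz": -8, "ax": 0, "ay": 0, "az": 0},
    {"gripper": 1, "dx": 23, "dy": 29, "dz": -8, "ax": 0, "ay": 0, "az": 0},
    {"gripper": 1, "dx": 23, "dy": 29, "dz": -8, "ax": 0, "ay": 0, "az": 0},
    {"gripper": 1, "dx": 23, "dy": 29, "dz": -8, "ax": 0, "ay": 0, "az": 0},
    {"gripper": 1, "dx": 23, "dy": 29, "dz": -8, "ax": 0, "ay": 0, "az": 0},
    {"gripper": 1, "dx": 23, "dy": 29, "dz": -8, "ax": 0, "ay": 0, "az": 0},
    {"gripper": 1, "dx": 23, "dy": 29, "dz": -8, "ax": 0, "ay": 0, "az": 0},
    {"gripper": 1, "dx": 23, "dy": 29, "dz": -8, "ax": 0, "ay": 0, "az": 0},
    {"gripper": 1, "dx": 2, "dy": 4, "dz": 0, "ax": 0, "ay": 0, "az": 0},
    {"gripper": 1, "dx": 0, "dy": 0, "dz": 0, "ax": 0, "ay": 0, "az": 0},
  ],
)

```text
t: 1.2
tcp_pos: [0.4287, -0.2969, 0.1422]
ee_rot: [[0.318, -0.948, -0.0], [-0.948, -0.318, 0.001], [-0.001, -0.0, -1.0]]
force: [0.1, -1.0, 0.7]
finger_gap: 0.0877
```

Run:
```python
from h import *
s=monitor.state(); print(s['t'],s['tcp_pos'],s['joint_pos'],s['ee_rot'],s['finger_gap'],s['force'])
snap('wrist','wrist2');snap('scene','scene2')
im=load('wrist2');print(proj(im,(.427,-.299,.02)))
```

```text
1.2 [ 0.42872709 -0.29686443  0.14219142] [ 0.65340837  0.33393221 -0.17211648  1.92627094  0.07106531  0.88816941
 -0.80185595] [[ 3.17642034e-01 -9.48210637e-01 -3.54494957e-04]
 [-9.48209652e-01 -3.17642216e-01  1.37071880e-03]
 [-1.41233271e-03 -9.92623668e-05 -9.99998998e-01]] 0.08768365906518302 [ 0.06439834 -1.02522198  0.69515084]
[254.03589746 186.8863337 ]
```

View pics/wrist2.png

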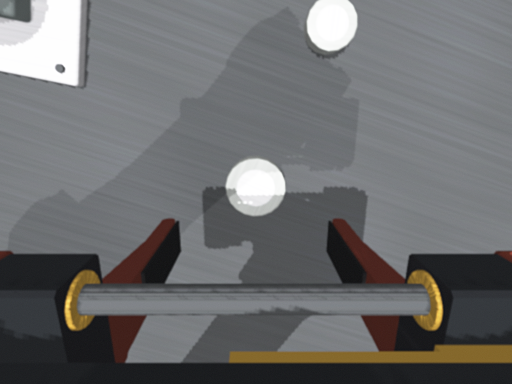

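The wrist view shows the wide disc at (255,187), and my measurement projects to (254,187), so it agrees. I'll descend and grip.

Call:
jog_arm(
  rows=[
    {"gripper": 1, "dx": -1.7, "dy": -2, "dz": -30, "ax": 0, "ay": 0, "az": 0},
    {"gripper": 1, "dx": 0, "dy": 0, "dz": -35, "ax": 0, "ay": 0, "az": 0},
    {"gripper": 1, "dx": 0, "dy": 0, "dz": -35, "ax": 0, "ay": 0, "az": 0},
    {"gripper": 1, "dx": 0, "dy": 0, "dz": -20, "ax": 0, "ay": 0, "az": 0},
    {"gripper": 1, "dx": 0, "dy": 0, "dz": -12, "ax": 0, "ay": 0, "az": 0},
    {"gripper": 1, "dx": 0, "dy": 0, "dz": -4, "ax": 0, "ay": 0, "az": 0},
    {"gripper": 0.5, "dx": 0, "dy": 0, "dz": 0, "ax": 0, "ay": 0, "az": 0},
    {"gripper": 0.5, "dx": 0, "dy": 0, "dz": 0, "ax": 0, "ay": 0, "az": 0},
    {"gripper": 0.5, "dx": 0, "dy": 0, "dz": 0, "ax": 0, "ay": 0, "az": 0},
    {"gripper": 0.5, "dx": 0, "dy": 0, "dz": 0, "ax": 0, "ay": 0, "az": 0},
    {"gripper": 0.5, "dx": 0, "dy": 0, "dz": 0, "ax": 0, "ay": 0, "az": 0},
  ],
  newtons=30,
)

```text
t: 2.22
tcp_pos: [0.4257, -0.3013, 0.0076]
ee_rot: [[0.313, -0.95, 0.0], [-0.95, -0.313, 0.0], [-0.0, -0.0, -1.0]]
force: [-2.8, 2.5, 7.6]
finger_gap: 0.0593
```

Call:
jog_arm(
  rows=[
    {"gripper": 0.5, "dx": 0, "dy": 0, "dz": 15, "ax": 0, "ay": 0, "az": 0},
    {"gripper": 0.5, "dx": 0, "dy": 0, "dz": 30, "ax": 0, "ay": 0, "az": 0},
    {"gripper": 0.5, "dx": 0, "dy": 10, "dz": 30, "ax": 0, "ay": 0, "az": 0},
    {"gripper": 0.5, "dx": 10, "dy": 20, "dz": 25, "ax": 0, "ay": 0, "az": 0},
    {"gripper": 0.5, "dx": 12, "dy": 30, "dz": 10, "ax": 0, "ay": 0, "az": 0},
    {"gripper": 0.5, "dx": 14, "dy": 36, "dz": 0, "ax": 0, "ay": 0, "az": 0},
    {"gripper": 0.5, "dx": 14, "dy": 36, "dz": 0, "ax": 0, "ay": 0, "az": 0},
    {"gripper": 0.5, "dx": 14, "dy": 36, "dz": 0, "ax": 0, "ay": 0, "az": 0},
    {"gripper": 0.5, "dx": 14, "dy": 36, "dz": 0, "ax": 0, "ay": 0, "az": 0},
    {"gripper": 0.5, "dx": 13, "dy": 36, "dz": 0, "ax": 0, "ay": 0, "az": 0},
    {"gripper": 0.5, "dx": 10, "dy": 26, "dz": 0, "ax": 0, "ay": 0, "az": 0},
    {"gripper": 0.5, "dx": 3, "dy": 12, "dz": 0, "ax": 0, "ay": 0, "az": 0},
  ],
)

```text
t: 3.22
tcp_pos: [0.5308, -0.0186, 0.117]
ee_rot: [[0.318, -0.948, 0.002], [-0.948, -0.318, 0.002], [-0.001, -0.002, -1.0]]
force: [0.1, 0.3, -3.3]
finger_gap: 0.0592
```

Run:
```python
from h import *
s=monitor.state(); print(s['t'],s['tcp_pos'],s['joint_pos'],s['finger_gap'],s['force'])
for n in('wrist','side'):
    im=snap(n,n+'3');print(proj(im,(.531,-.0215,.07)))
im=im['color'][:,:,::-1]; cv2.imwrite('pics/side3z.png',cv2.resize(im[100:300,140:300],None,fx=3,fy=3))
```

```text
3.2167 [ 0.53084432 -0.01859712  0.11697239] [ 0.15455284  0.38811087 -0.26264904  1.92383029  0.12941687  0.8441529
 -1.4230894 ] 0.0592291317737964 [ 0.09949428  0.25527996 -3.31726634]
[255.88076819 210.9030448 ]
[235.91291491 231.11966217]
```

View pics/wrist3.png

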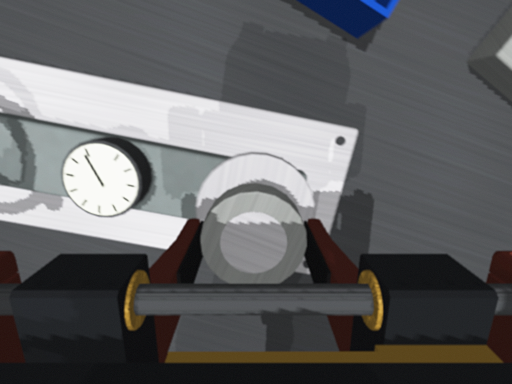

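View pics/side3z.png

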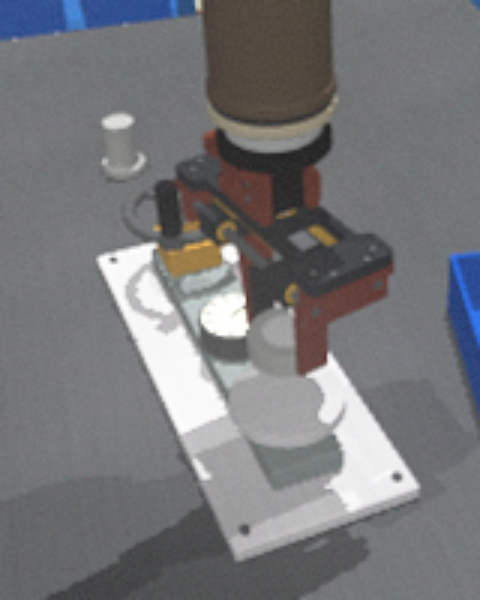

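Run:
```python
from h import *
im=load('wrist3')
print('disc',plane(im,254,241,.1294), 'gauge',plane(im,103,177,.061))
a=np.linspace(0,6.28,200)
P=np.array([proj(im,(.531+.045*np.cos(t),-.0215+.045*np.sin(t),.07)) for t in a]);print('carrier pred',P.min(0),P.max(0))
g=im['color'][145:165,256].mean(1);print(g)
im=load('scene0')
for thr in(225,240):
  g=(im['color'].min(2)>thr).astype(np.uint8)*255
  cv2.imwrite(f'pics/m{thr}.png',cv2.resize(g[180:245,185:260],None,fx=8,fy=8,interpolation=0))
```

```text
disc [ 0.53380519 -0.01899045  0.1294    ] gauge [0.51688548 0.09575513 0.061     ]
carrier pred [195.67980363 150.80501432] [316.1269332  264.81643507]
[225.33333333 228.         227.66666667 225.         224.33333333
 222.33333333 205.33333333 160.33333333 144.66666667 184.33333333
 218.         226.33333333 225.33333333 225.33333333 225.
 225.         224.66666667 225.33333333 224.66666667 224.33333333]
```

The wrist view matches the predicted carrier outline (x 194–318, upper edge at row 152). The held disc is about 3 mm off centre, so I'll correct that and lower it.

Call:
jog_arm(
  rows=[
    {"gripper": 0.5, "dx": -2, "dy": -2.5, "dz": -12, "ax": 0, "ay": 0, "az": 0},
    {"gripper": 0.5, "dx": 0, "dy": 0, "dz": -12, "ax": 0, "ay": 0, "az": 0},
    {"gripper": 0.5, "dx": 0, "dy": 0, "dz": -6, "ax": 0, "ay": 0, "az": 0},
    {"gripper": 0.5, "dx": 0, "dy": 0, "dz": -4, "ax": 0, "ay": 0, "az": 0},
    {"gripper": 0.5, "dx": 0, "dy": 0, "dz": -3, "ax": 0, "ay": 0, "az": 0},
    {"gripper": 0.5, "dx": 0, "dy": 0, "dz": 0, "ax": 0, "ay": 0, "az": 0},
  ],
)

```text
t: 3.82
tcp_pos: [0.5273, -0.0269, 0.0793]
ee_rot: [[0.312, -0.95, -0.001], [-0.95, -0.312, -0.0], [0.0, 0.001, -1.0]]
force: [-0.6, 0.3, -4.9]
finger_gap: 0.0591
```

Call:
jog_arm(
  rows=[
    {"gripper": 0.5, "dx": 0.5, "dy": 5, "dz": 0, "ax": 0, "ay": 0, "az": 0},
    {"gripper": 0.5, "dx": 0, "dy": 0, "dz": -1.5, "ax": 0, "ay": 0, "az": 0},
    {"gripper": 0.5, "dx": 0, "dy": 0, "dz": 0, "ax": 0, "ay": 0, "az": 0},
    {"gripper": 0.5, "dx": 0, "dy": 0, "dz": 0, "ax": 0, "ay": 0, "az": 0},
  ],
)

```text
t: 4.15
tcp_pos: [0.5282, -0.021, 0.0784]
ee_rot: [[0.313, -0.95, 0.0], [-0.95, -0.313, -0.0], [0.0, -0.0, -1.0]]
force: [0.3, 0.7, -4.1]
finger_gap: 0.0589
```

Run:
```python
from h import *
s=monitor.state(); print(s['t'],s['tcp_pos'],s['finger_gap'],s['force'])
im=snap('wrist','wrist4')
a=np.linspace(0,6.28,200)
o=im['color'][:,:,::-1].copy()
for c,r,z,col in(((.531,-.0215),.045,.07,(0,0,255)),((.531,-.0215),.03,.09,(0,255,0))):
  P=np.array([proj(im,(c[0]+r*np.cos(t),c[1]+r*np.sin(t),z)) for t in a]).round().astype(np.int32)
  cv2.polylines(o,[P.reshape(-1,1,2)],True,col)
cv2.imwrite('pics/w4o.png',o)
```

```text
4.15 [ 0.52820282 -0.02104131  0.07837469] 0.058896221912458364 [ 0.30654989  0.70396794 -4.11287233]
```

View pics/w4o.png

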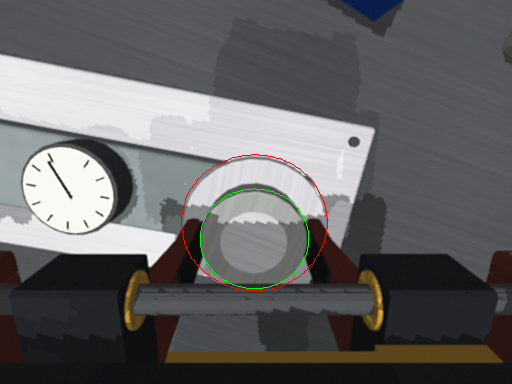

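Both overlays fit: the disc and carrier outlines agree to 1–2 px. I'll lower the last bit, release and lift.

Call:
jog_arm(
  rows=[
    {"gripper": 0.5, "dx": 0, "dy": 0, "dz": -1, "ax": 0, "ay": 0, "az": 0},
    {"gripper": 0.5, "dx": 0, "dy": 0, "dz": 0, "ax": 0, "ay": 0, "az": 0},
    {"gripper": 0.85, "dx": 0, "dy": 0, "dz": 0, "ax": 0, "ay": 0, "az": 0},
    {"gripper": 0.85, "dx": 0, "dy": 0, "dz": 0, "ax": 0, "ay": 0, "az": 0},
    {"gripper": 0.85, "dx": 0, "dy": 0, "dz": 0, "ax": 0, "ay": 0, "az": 0},
    {"gripper": 0.85, "dx": 0, "dy": 0, "dz": 0, "ax": 0, "ay": 0, "az": 0},
    {"gripper": 0.85, "dx": 0, "dy": 0, "dz": 20, "ax": 0, "ay": 0, "az": 0},
    {"gripper": 0.85, "dx": 0, "dy": 0, "dz": 30, "ax": 0, "ay": 0, "az": 0},
    {"gripper": 1, "dx": 0, "dy": -20, "dz": 20, "ax": 0, "ay": 0, "az": 0},
    {"gripper": 1, "dx": 4, "dy": -36, "dz": 0, "ax": 0, "ay": 0, "az": 0},
    {"gripper": 1, "dx": 6, "dy": -36, "dz": 0, "ax": 0, "ay": 0, "az": 0},
    {"gripper": 1, "dx": 6, "dy": -36, "dz": 0, "ax": 0, "ay": 0, "az": 0},
  ],
)

```text
t: 5.2
tcp_pos: [0.5445, -0.1505, 0.148]
ee_rot: [[0.314, -0.95, 0.002], [-0.95, -0.314, -0.001], [0.001, -0.001, -1.0]]
force: [0.6, 0.2, -0.5]
finger_gap: 0.0876
```

Run:
```python
from h import *
s=monitor.state(); print(s['t'],s['tcp_pos'],s['finger_gap'],s['force'])
im=snap('side','side5');a=np.linspace(0,6.28,200)
o=cv2.resize(im['color'][:,:,::-1],None,fx=4,fy=4,interpolation=cv2.INTER_CUBIC)
for c,r,z,col in(((.531,-.0215),.045,.07,(0,0,255)),((.531,-.0215),.03,.09,(0,255,0))):
  P=np.array([proj(im,(c[0]+r*np.cos(t),c[1]+r*np.sin(t),z))*4+1.5 for t in a]).round().astype(np.int32)
  cv2.polylines(o,[P.reshape(-1,1,2)],True,col)
cv2.imwrite('pics/s5o.png',o[750:1150,650:1250])
im=snap('scene','scene5')
o=cv2.resize(im['color'][:,:,::-1],None,fx=4,fy=4,interpolation=cv2.INTER_CUBIC)
for c,r,z,col in(((.531,-.0215),.045,.07,(0,0,255)),((.531,-.0215),.03,.09,(0,255,0))):
  P=np.array([proj(im,(c[0]+r*np.cos(t),c[1]+r*np.sin(t),z))*4+1.5 for t in a]).round().astype(np.int32)
  cv2.polylines(o,[P.reshape(-1,1,2)],True,col)
cv2.imwrite('pics/c5o.png',o[650:1050,650:1150])
```

```text
5.2 [ 0.54451471 -0.15051997  0.14802193] 0.0876027008013281 [ 0.55130272  0.19349172 -0.51027   ]
```

View pics/s5o.png

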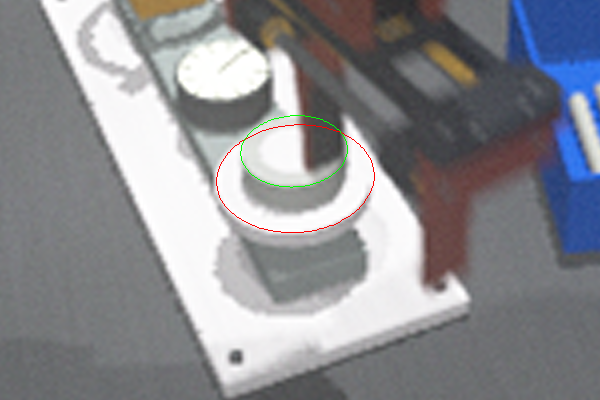

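View pics/c5o.png

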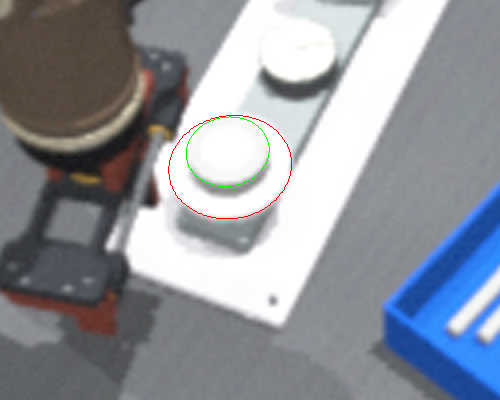

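The wide disc lies within about 2 mm of the carrier centre in both views. Next is the narrow disc.

Call:
jog_arm(
  rows=[
    {"gripper": 1, "dx": 10, "dy": -37, "dz": 0, "ax": 0, "ay": 0, "az": 0},
    {"gripper": 1, "dx": 10, "dy": -37, "dz": -10, "ax": 0, "ay": 0, "az": 0},
    {"gripper": 1, "dx": 10, "dy": -37, "dz": -10, "ax": 0, "ay": 0, "az": 0},
    {"gripper": 1, "dx": 10, "dy": -33, "dz": -20, "ax": 0, "ay": 0, "az": 0},
    {"gripper": 1, "dx": 3, "dy": -20, "dz": -20, "ax": 0, "ay": 0, "az": 0},
    {"gripper": 1, "dx": 0, "dy": 0, "dz": -20, "ax": 0, "ay": 0, "az": 0},
    {"gripper": 1, "dx": 0, "dy": 0, "dz": 0, "ax": 0, "ay": 0, "az": 0},
    {"gripper": 1, "dx": 0, "dy": 0, "dz": 0, "ax": 0, "ay": 0, "az": 0},
  ],
)

```text
t: 5.97
tcp_pos: [0.5864, -0.3117, 0.0659]
ee_rot: [[0.313, -0.95, -0.002], [-0.95, -0.313, 0.002], [-0.003, 0.002, -1.0]]
force: [-0.1, 0.6, 0.3]
finger_gap: 0.0876
```

Run:
```python
from h import *
s=monitor.state(); print(s['t'],s['tcp_pos'],s['finger_gap'],s['force'])
im=snap('wrist','wrist6');print(proj(im,(.588,-.3145,.02)))
```

```text
5.9667 [ 0.58644373 -0.31172508  0.06594736] 0.0876027425032579 [-0.05827977  0.64562657  0.25739833]
[256.43562745 209.40387165]
```

View pics/wrist6.png

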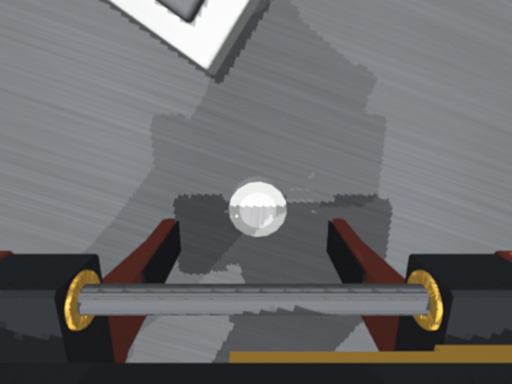

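The narrow disc is at (257,208), where I predicted (256,209), so I'll descend and grip.

Call:
jog_arm(
  rows=[
    {"gripper": 1, "dx": 1.5, "dy": -2, "dz": -20, "ax": 0, "ay": 0, "az": 0},
    {"gripper": 1, "dx": 0, "dy": 0, "dz": -20, "ax": 0, "ay": 0, "az": 0},
    {"gripper": 1, "dx": 0, "dy": 0, "dz": -14, "ax": 0, "ay": 0, "az": 0},
    {"gripper": 1, "dx": 0, "dy": 0, "dz": -5, "ax": 0, "ay": 0, "az": 0},
    {"gripper": 0.3, "dx": 0, "dy": 0, "dz": 0, "ax": 0, "ay": 0, "az": 0},
    {"gripper": 0.3, "dx": 0, "dy": 0, "dz": 0, "ax": 0, "ay": 0, "az": 0},
    {"gripper": 0.3, "dx": 0, "dy": 0, "dz": 0, "ax": 0, "ay": 0, "az": 0},
    {"gripper": 0.3, "dx": 0, "dy": 0, "dz": 0, "ax": 0, "ay": 0, "az": 0},
    {"gripper": 0.3, "dx": 0, "dy": 0, "dz": 0, "ax": 0, "ay": 0, "az": 0},
    {"gripper": 0.3, "dx": 0, "dy": 0, "dz": 0, "ax": 0, "ay": 0, "az": 0},
  ],
)

```text
t: 6.85
tcp_pos: [0.5889, -0.3154, 0.0088]
ee_rot: [[0.312, -0.95, 0.001], [-0.95, -0.312, -0.0], [0.001, -0.001, -1.0]]
force: [0.1, -0.8, 1.2]
finger_gap: 0.0513
```

Call:
jog_arm(
  rows=[
    {"gripper": 0.3, "dx": 0, "dy": 0, "dz": 0, "ax": 0, "ay": 0, "az": 0},
    {"gripper": 0.3, "dx": 0, "dy": 0, "dz": 0, "ax": 0, "ay": 0, "az": 0},
    {"gripper": 0.3, "dx": 0, "dy": 0, "dz": 0, "ax": 0, "ay": 0, "az": 0},
  ],
)

```text
t: 7.1
tcp_pos: [0.5887, -0.3151, 0.0085]
ee_rot: [[0.313, -0.95, 0.0], [-0.95, -0.313, 0.0], [-0.0, -0.0, -1.0]]
force: [-2.0, 2.0, 4.1]
finger_gap: 0.0434
```

Call:
jog_arm(
  rows=[
    {"gripper": 0.3, "dx": 0, "dy": 0, "dz": 20, "ax": 0, "ay": 0, "az": 0},
    {"gripper": 0.3, "dx": 0, "dy": 0, "dz": 38, "ax": 0, "ay": 0, "az": 0},
    {"gripper": 0.3, "dx": 0, "dy": 8, "dz": 38, "ax": 0, "ay": 0, "az": 0},
    {"gripper": 0.3, "dx": -5, "dy": 25, "dz": 30, "ax": 0, "ay": 0, "az": 0},
    {"gripper": 0.3, "dx": -7, "dy": 34, "dz": 8, "ax": 0, "ay": 0, "az": 0},
    {"gripper": 0.3, "dx": -7, "dy": 38, "dz": 0, "ax": 0, "ay": 0, "az": 0},
    {"gripper": 0.3, "dx": -7, "dy": 38, "dz": 0, "ax": 0, "ay": 0, "az": 0},
    {"gripper": 0.3, "dx": -7, "dy": 38, "dz": 0, "ax": 0, "ay": 0, "az": 0},
    {"gripper": 0.3, "dx": -7, "dy": 38, "dz": 0, "ax": 0, "ay": 0, "az": 0},
    {"gripper": 0.3, "dx": -7, "dy": 34, "dz": 0, "ax": 0, "ay": 0, "az": 0},
    {"gripper": 0.3, "dx": -5, "dy": 12, "dz": 0, "ax": 0, "ay": 0, "az": 0},
    {"gripper": 0.3, "dx": 0, "dy": 0, "dz": 0, "ax": 0, "ay": 0, "az": 0},
  ],
)

```text
t: 8.1
tcp_pos: [0.5354, -0.0458, 0.142]
ee_rot: [[0.318, -0.948, -0.001], [-0.948, -0.318, 0.001], [-0.002, 0.0, -1.0]]
force: [-0.4, 0.2, -1.9]
finger_gap: 0.0428
```

Call:
jog_arm(
  rows=[
    {"gripper": 0.3, "dx": 0, "dy": 28, "dz": 0, "ax": 0, "ay": 0, "az": 0},
    {"gripper": 0.3, "dx": 0, "dy": 0, "dz": -15, "ax": 0, "ay": 0, "az": 0},
    {"gripper": 0.3, "dx": 0, "dy": 0, "dz": -10, "ax": 0, "ay": 0, "az": 0},
    {"gripper": 0.3, "dx": 0, "dy": 0, "dz": 0, "ax": 0, "ay": 0, "az": 0},
    {"gripper": 0.3, "dx": 0, "dy": 0, "dz": 0, "ax": 0, "ay": 0, "az": 0},
  ],
)

```text
t: 8.52
tcp_pos: [0.536, -0.024, 0.1163]
ee_rot: [[0.311, -0.951, -0.002], [-0.951, -0.311, -0.001], [0.0, 0.002, -1.0]]
force: [-0.3, 0.1, -1.5]
finger_gap: 0.0429
```

Run:
```python
from h import *
s=monitor.state(); p=s['tcp_pos'];print(s['t'],p,s['finger_gap'],s['force'])
im=snap('wrist','wrist7');a=np.linspace(0,6.28,200)
z=p[2]-.0085+.02; print('top z',z)
o=im['color'][:,:,::-1].copy()
for c,r,z,col in(((.531,-.0215),.03,.09,(0,0,255)),((p[0],p[1]),.022,z,(0,255,0))):
  P=np.array([proj(im,(c[0]+r*np.cos(t),c[1]+r*np.sin(t),z)) for t in a]).round().astype(np.int32)
  cv2.polylines(o,[P.reshape(-1,1,2)],True,col)
cv2.imwrite('pics/w7o.png',o)
```

```text
8.5167 [ 0.53601515 -0.0240304   0.11628964] 0.04294992072905907 [-0.34039961  0.10688824 -1.46316653]
top z 0.12778964072290874
```

View pics/w7o.png

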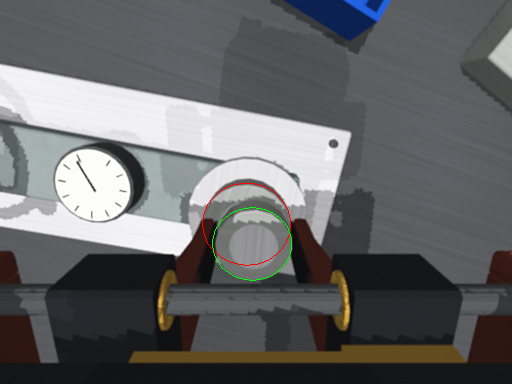

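The wide disc's edges (x 205–293) fit the red overlay, and the narrow disc fits the green one. I'll shift it onto the centre and lower it.

Call:
jog_arm(
  rows=[
    {"gripper": 0.3, "dx": -5.5, "dy": 2.5, "dz": 0, "ax": 0, "ay": 0, "az": 0},
    {"gripper": 0.3, "dx": 0, "dy": 0, "dz": -9, "ax": 0, "ay": 0, "az": 0},
    {"gripper": 0.3, "dx": 0, "dy": 0, "dz": -5, "ax": 0, "ay": 0, "az": 0},
    {"gripper": 0.3, "dx": 0, "dy": 0, "dz": -2.5, "ax": 0, "ay": 0, "az": 0},
    {"gripper": 0.3, "dx": 0, "dy": 0, "dz": 0, "ax": 0, "ay": 0, "az": 0},
    {"gripper": 0.3, "dx": 0, "dy": 0, "dz": 0, "ax": 0, "ay": 0, "az": 0},
  ],
)

```text
t: 9.07
tcp_pos: [0.531, -0.0197, 0.1004]
ee_rot: [[0.313, -0.95, -0.0], [-0.95, -0.313, 0.0], [-0.0, 0.0, -1.0]]
force: [0.6, -0.9, -3.0]
finger_gap: 0.0429
```

Call:
jog_arm(
  rows=[
    {"gripper": 0.3, "dx": 0, "dy": -1.5, "dz": -1, "ax": 0, "ay": 0, "az": 0},
    {"gripper": 0.3, "dx": 0, "dy": 0, "dz": -0.7, "ax": 0, "ay": 0, "az": 0},
    {"gripper": 0.3, "dx": 0, "dy": 0, "dz": 0, "ax": 0, "ay": 0, "az": 0},
    {"gripper": 0.7, "dx": 0, "dy": 0, "dz": 0, "ax": 0, "ay": 0, "az": 0},
    {"gripper": 0.7, "dx": 0, "dy": 0, "dz": 0, "ax": 0, "ay": 0, "az": 0},
    {"gripper": 0.7, "dx": 0, "dy": 0, "dz": 0, "ax": 0, "ay": 0, "az": 0},
    {"gripper": 0.7, "dx": 0, "dy": 0, "dz": 0, "ax": 0, "ay": 0, "az": 0},
    {"gripper": 0.7, "dx": 0, "dy": 0, "dz": 15, "ax": 0, "ay": 0, "az": 0},
    {"gripper": 0.7, "dx": 0, "dy": 0, "dz": 35, "ax": 0, "ay": 0, "az": 0},
    {"gripper": 0.7, "dx": 0, "dy": 0, "dz": 40, "ax": 0, "ay": 0, "az": 0},
    {"gripper": 0.7, "dx": 0, "dy": 0, "dz": 5, "ax": 0, "ay": 0, "az": 0},
    {"gripper": 0.7, "dx": 0, "dy": 0, "dz": 0, "ax": 0, "ay": 0, "az": 0},
  ],
)

```text
t: 10.07
tcp_pos: [0.533, -0.0211, 0.197]
ee_rot: [[0.312, -0.95, 0.006], [-0.95, -0.312, -0.0], [0.002, -0.006, -1.0]]
force: [-0.0, 0.3, -0.3]
finger_gap: 0.0614
```

Run:
```python
from h import *
s=monitor.state(); p=s['tcp_pos'];print(s['t'],p,s['finger_gap'],s['force'])
a=np.linspace(0,6.28,200)
for n in('wrist','scene'):
  im=snap(n,n+'8')
  k=1 if n=='wrist' else 4
  o=cv2.resize(im['color'][:,:,::-1],None,fx=k,fy=k,interpolation=cv2.INTER_CUBIC)
  for c,r,z,col in(((.531,-.0215),.045,.07,(0,0,255)),((.531,-.0215),.03,.09,(0,255,0)),((.531,-.0215),.022,.11,(255,0,0))):
    P=np.array([proj(im,(c[0]+r*np.cos(t),c[1]+r*np.sin(t),z))*k for t in a]).round().astype(np.int32)
    cv2.polylines(o,[P.reshape(-1,1,2)],True,col)
  if k>1:o=o[650:1050,650:1150]
  cv2.imwrite(f'pics/{n}8o.png',o)
```

```text
10.0667 [ 0.53301263 -0.02113205  0.19700782] 0.061438060705443436 [-0.02109269  0.28684238 -0.25498565]
```

View pics/wrist8o.png

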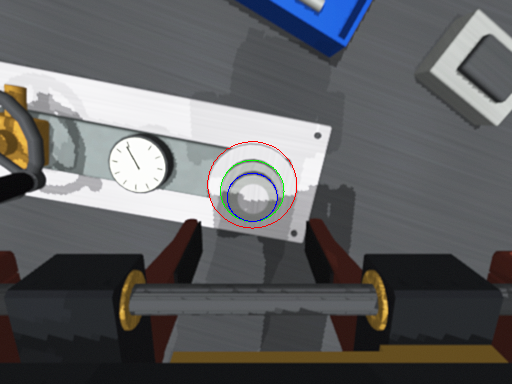

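View pics/scene8o.png

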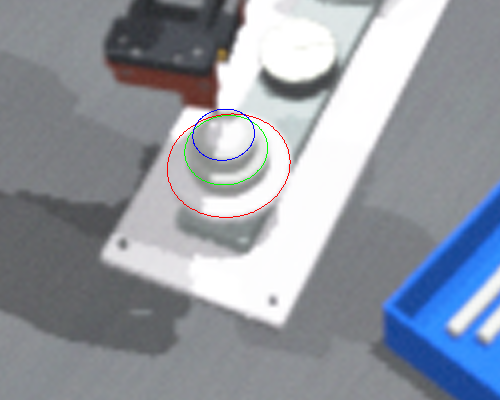

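Both weights are stacked and match the overlays in the wrist and scene views. Next I'll move above the handle.

Call:
jog_arm(
  rows=[
    {"gripper": 0.7, "dx": -7, "dy": 25, "dz": 3, "ax": 0, "ay": 0, "az": 0},
    {"gripper": 0.7, "dx": -10, "dy": 36, "dz": 0, "ax": 0, "ay": 0, "az": 0},
    {"gripper": 0.7, "dx": -10, "dy": 36, "dz": 0, "ax": 0, "ay": 0, "az": 0},
    {"gripper": 0.7, "dx": -10, "dy": 36, "dz": 0, "ax": 0, "ay": 0, "az": 0},
    {"gripper": 0.7, "dx": -10, "dy": 36, "dz": 0, "ax": 0, "ay": 0, "az": 0},
    {"gripper": 0.7, "dx": -7, "dy": 24, "dz": 0, "ax": 0, "ay": 0, "az": 0},
    {"gripper": 0.7, "dx": 0, "dy": 9, "dz": 0, "ax": 0, "ay": 0, "az": 0},
    {"gripper": 0.7, "dx": 0, "dy": 0, "dz": 0, "ax": 0, "ay": 0, "az": 0},
    {"gripper": 0.7, "dx": 0, "dy": 0, "dz": 0, "ax": 0, "ay": 0, "az": 0},
  ],
)

```text
t: 10.92
tcp_pos: [0.4769, 0.1798, 0.1957]
ee_rot: [[0.313, -0.95, -0.002], [-0.95, -0.313, -0.001], [0.001, 0.002, -1.0]]
force: [0.2, -0.0, 0.4]
finger_gap: 0.0617
```

Run:
```python
from h import *
s=monitor.state(); p=s['tcp_pos'];print(s['t'],p,s['finger_gap'],s['joint_pos'])
im=snap('wrist','wrist9')
for X in((.498,.2268,.099),(.4785,.1812,.148),(.4785,.1812,.098),(.515,.098,.061)): print(proj(im,X))
```

```text
10.9167 [0.47691122 0.17975317 0.19570968] 0.06174908567336066 [-0.14119949  0.2711061  -0.37629756  1.88375097  0.1167179   1.01023999
 -1.82016864]
[208.80041232 153.34991801]
[250.86959341 206.88581213]
[251.25011347 189.0453261 ]
[339.73399788 171.28812205]
```

View pics/wrist9.png

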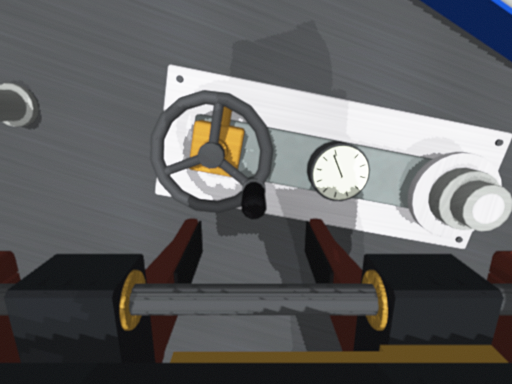

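Run:
```python
from h import *
im=load('wrist9')
print('hub',plane(im,210,155,.099),'handle top',plane(im,254,207,.148),'bot',plane(im,252,190,.098),'gauge',plane(im,340.5,172,.061))
m=(im['color'].max(2)<80).astype(np.uint8)
m[216:]=0
c,_=cv2.findContours(m,cv2.RETR_EXTERNAL,cv2.CHAIN_APPROX_NONE)
for k in c:
  if cv2.contourArea(k)>300: print(cv2.contourArea(k),cv2.boundingRect(k))
o=im['color'][:,:,::-1][80:230,140:290]; cv2.imwrite('pics/w9z.png',cv2.resize(o,None,fx=4,fy=4,interpolation=cv2.INTER_CUBIC))
```

```text
hub [0.49692889 0.22539878 0.099     ] handle top [0.47914714 0.17894763 0.148     ] bot [0.47785547 0.180269   0.098     ] gauge [0.51455715 0.09696484 0.061     ]
2378.5 (207, 102, 56, 79)
477.0 (0, 95, 25, 26)
1740.0 (166, 93, 108, 123)
727.5 (409, 0, 103, 68)
```

View pics/w9z.png

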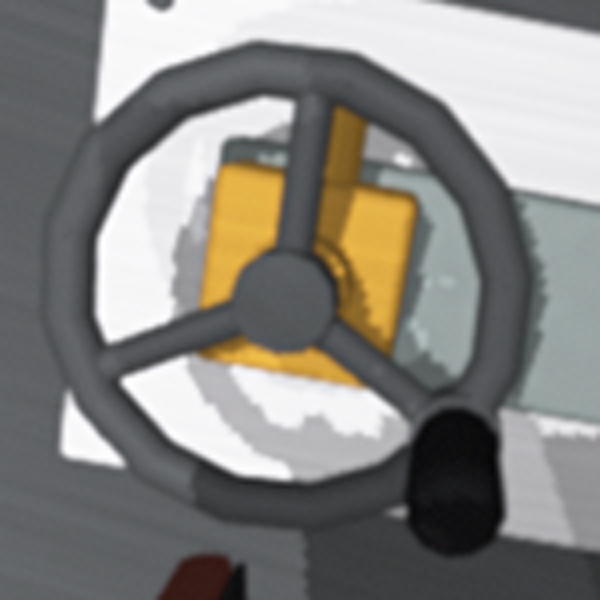

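The hub is at about (.4975,.226) and the handle at (.4787,.1797), 50 mm apart as specified. I'll descend and grip.

Call:
jog_arm(
  rows=[
    {"gripper": 0.7, "dx": 1.8, "dy": 0, "dz": -20, "ax": 0, "ay": 0, "az": 0},
    {"gripper": 0.7, "dx": 0, "dy": 0, "dz": -30, "ax": 0, "ay": 0, "az": 0},
    {"gripper": 0.7, "dx": 0, "dy": 0, "dz": -22, "ax": 0, "ay": 0, "az": 0},
    {"gripper": 0.7, "dx": 0, "dy": 0, "dz": -10, "ax": 0, "ay": 0, "az": 0},
    {"gripper": 0.7, "dx": 0, "dy": 0, "dz": 0, "ax": 0, "ay": 0, "az": 0},
    {"gripper": 0, "dx": 0, "dy": 0, "dz": 0, "ax": 0, "ay": 0, "az": 0},
    {"gripper": 0, "dx": 0, "dy": 0, "dz": 0, "ax": 0, "ay": 0, "az": 0},
    {"gripper": 0, "dx": 0, "dy": 0, "dz": 0, "ax": 0, "ay": 0, "az": 0},
    {"gripper": 0, "dx": 0, "dy": 0, "dz": 0, "ax": 0, "ay": 0, "az": 0},
    {"gripper": 0, "dx": 0, "dy": 0, "dz": 0, "ax": 0, "ay": 0, "az": 0},
    {"gripper": 0, "dx": 0, "dy": 0, "dz": 0, "ax": 0, "ay": 0, "az": 0},
    {"gripper": 0, "dx": 0, "dy": 0, "dz": 0, "ax": 0, "ay": 0, "az": 0},
  ],
)

```text
t: 11.97
tcp_pos: [0.4791, 0.1807, 0.1153]
ee_rot: [[0.313, -0.95, 0.001], [-0.95, -0.313, -0.0], [0.0, -0.0, -1.0]]
force: [-0.1, -0.0, 3.5]
finger_gap: 0.0192
```

Run:
```python
from h import *
s=monitor.state(); p=s['tcp_pos'];print(s['t'],p,s['finger_gap'],s['force'])
```

```text
11.9667 [0.47906229 0.18068531 0.1153083 ] 0.019204508280586292 [-9.52474910e-02 -8.71792931e-04  3.52900212e+00]
```

Run:
```python
from h import *
a=np.deg2rad(247.9-12*np.arange(0,14)); P=50*np.c_[np.cos(a),np.sin(a)]; print(np.diff(P,axis=0).round(1).tolist())
```

```text
[[-9.2, 4.9], [-8.0, 6.7], [-6.4, 8.2], [-4.6, 9.4], [-2.5, 10.1], [-0.3, 10.4], [1.8, 10.3], [3.9, 9.7], [5.9, 8.7], [7.5, 7.2], [8.9, 5.5], [9.8, 3.6], [10.4, 1.4]]
```

Call:
jog_arm(
  rows=[
    {"gripper": 0, "dx": -9.2, "dy": 4.9, "dz": 0, "ax": 0, "ay": 0, "az": 0},
    {"gripper": 0, "dx": -8.0, "dy": 6.7, "dz": 0, "ax": 0, "ay": 0, "az": 0},
    {"gripper": 0, "dx": -6.4, "dy": 8.2, "dz": 0, "ax": 0, "ay": 0, "az": 0},
    {"gripper": 0, "dx": -4.6, "dy": 9.4, "dz": 0, "ax": 0, "ay": 0, "az": 0},
    {"gripper": 0, "dx": 0, "dy": 0, "dz": 0, "ax": 0, "ay": 0, "az": 0},
  ],
)

```text
t: 12.38
tcp_pos: [0.4498, 0.213, 0.1153]
ee_rot: [[0.315, -0.949, 0.001], [-0.949, -0.315, 0.002], [-0.002, -0.001, -1.0]]
force: [0.8, 2.6, 2.6]
finger_gap: 0.0192
```

Call:
jog_arm(
  rows=[
    {"gripper": 0, "dx": -2.5, "dy": 10.1, "dz": 0, "ax": 0, "ay": 0, "az": 0},
    {"gripper": 0, "dx": -0.3, "dy": 10.4, "dz": 0, "ax": 0, "ay": 0, "az": 0},
    {"gripper": 0, "dx": 1.8, "dy": 10.3, "dz": 0, "ax": 0, "ay": 0, "az": 0},
    {"gripper": 0, "dx": 3.9, "dy": 9.7, "dz": 0, "ax": 0, "ay": 0, "az": 0},
    {"gripper": 0, "dx": 5.9, "dy": 8.7, "dz": 0, "ax": 0, "ay": 0, "az": 0},
    {"gripper": 0, "dx": 0, "dy": 0, "dz": 0, "ax": 0, "ay": 0, "az": 0},
  ],
)

```text
t: 12.88
tcp_pos: [0.4607, 0.2607, 0.1153]
ee_rot: [[0.313, -0.95, 0.001], [-0.95, -0.313, 0.0], [-0.0, -0.001, -1.0]]
force: [4.7, 0.2, 5.1]
finger_gap: 0.0191
```

Call:
jog_arm(
  rows=[
    {"gripper": 0, "dx": 7.5, "dy": 7.2, "dz": 0, "ax": 0, "ay": 0, "az": 0},
    {"gripper": 0, "dx": 8.9, "dy": 5.5, "dz": 0, "ax": 0, "ay": 0, "az": 0},
    {"gripper": 0, "dx": 8, "dy": 3, "dz": 0, "ax": 0, "ay": 0, "az": 0},
    {"gripper": 0, "dx": 0, "dy": 0, "dz": 0, "ax": 0, "ay": 0, "az": 0},
    {"gripper": 0, "dx": 0, "dy": 0, "dz": 0, "ax": 0, "ay": 0, "az": 0},
  ],
)

```text
t: 13.3
tcp_pos: [0.4847, 0.2753, 0.1153]
ee_rot: [[0.312, -0.95, 0.001], [-0.95, -0.312, 0.0], [-0.0, -0.001, -1.0]]
force: [2.8, -1.5, 4.8]
finger_gap: 0.0193
```

Call:
jog_arm(
  rows=[
    {"gripper": 0, "dx": 4, "dy": 0.8, "dz": 0, "ax": 0, "ay": 0, "az": 0},
    {"gripper": 0, "dx": 3, "dy": 0.4, "dz": 0, "ax": 0, "ay": 0, "az": 0},
    {"gripper": 0, "dx": 0, "dy": 0, "dz": 0, "ax": 0, "ay": 0, "az": 0},
    {"gripper": 0, "dx": 0, "dy": 0, "dz": 0, "ax": 0, "ay": 0, "az": 0},
  ],
)

```text
t: 13.63
tcp_pos: [0.4906, 0.2765, 0.1153]
ee_rot: [[0.313, -0.95, -0.001], [-0.95, -0.313, 0.0], [-0.0, 0.0, -1.0]]
force: [0.2, -1.6, 6.7]
finger_gap: 0.0193
```

Call:
jog_arm(
  rows=[
    {"gripper": 0, "dx": 3, "dy": 0.4, "dz": 0, "ax": 0, "ay": 0, "az": 0},
    {"gripper": 0, "dx": 0, "dy": 0, "dz": 0, "ax": 0, "ay": 0, "az": 0},
    {"gripper": 0, "dx": 0, "dy": 0, "dz": 0, "ax": 0, "ay": 0, "az": 0},
  ],
)

```text
t: 13.88
tcp_pos: [0.4915, 0.2767, 0.1152]
ee_rot: [[0.313, -0.95, -0.004], [-0.95, -0.313, -0.001], [0.0, 0.004, -1.0]]
force: [-6.7, -2.9, 12.2]
finger_gap: 0.0191
```

Call:
jog_arm(
  rows=[
    {"gripper": 0, "dx": 2, "dy": 0.2, "dz": 0, "ax": 0, "ay": 0, "az": 0},
    {"gripper": 0, "dx": 0, "dy": 0, "dz": 0, "ax": 0, "ay": 0, "az": 0},
    {"gripper": 0, "dx": 0, "dy": 0, "dz": 0, "ax": 0, "ay": 0, "az": 0},
  ],
)

```text
t: 14.13
tcp_pos: [0.4917, 0.2767, 0.1151]
ee_rot: [[0.314, -0.949, -0.007], [-0.949, -0.314, -0.003], [0.0, 0.007, -1.0]]
force: [-12.9, -4.7, 17.9]
finger_gap: 0.0194
```

Run:
```python
from h import *
s=monitor.state(); p=s['tcp_pos'];print(s['t'],p,s['finger_gap'],s['force'],s['ee_rot'])
```

```text
14.1333 [0.49169674 0.27671946 0.11513795] 0.01941542857049477 [-12.85812675  -4.71561107  17.90954618] [[ 3.13928311e-01 -9.49422701e-01 -6.74912235e-03]
 [-9.49446621e-01 -3.13917657e-01 -2.61133585e-03]
 [ 3.60592861e-04  7.22770366e-03 -9.99973815e-01]]
```

```bash
cat > turn.py <<'E'
import sys; from h import *
from scipy.optimize import least_squares
pts=np.loadtxt('pts.txt')
f=least_squares(lambda c:np.hypot(*(pts-c).T)-.05,[.4975,.226]); c=f.x; print('hub',c.round(4),'res mm',(f.fun*1e3).round(1))
st=np.array([.4913,.2766]); a0=np.arctan2(*(st-c)[::-1])
print('stop angle',np.rad2deg(a0))
s=monitor.state(); p=s['tcp_pos'][:2]; a=np.arctan2(*(p-c)[::-1])
print('t',s['t'],'now opened deg (mod 360)',np.rad2deg(a-a0)%360,'force',s['force'].round(1), 'r',np.hypot(*(p-c)))
d0=float(sys.argv[1]); n=int(sys.argv[2]); step=float(sys.argv[3])  # commanded start
aa=a0+np.deg2rad(d0+step*np.arange(n+1)); P=(c+.05*np.c_[np.cos(aa),np.sin(aa)])*1e3
print(np.diff(P,axis=0).round(1).tolist()); print('first from now',(P[1]-p*1e3).round(1),'target end',P[-1].round(1))
E
cat > pts.txt <<'E'
.479 .1805
.4498 .213
.4607 .2607
.4847 .2753
.4913 .2766
E
python3 turn.py 0 24 15
```

```text
hub [0.4977 0.227 ] res mm [ 0.1 -0.1  0.1  0.   0. ]
stop angle 97.35469341483724
t 14.1333 now opened deg (mod 360) 359.5324045912369 force [-12.9  -4.7  17.9] r 0.05008753952757716
[[-12.6, -3.3], [-11.3, -6.5], [-9.3, -9.2], [-6.6, -11.3], [-3.4, -12.6], [-0.0, -13.1], [3.3, -12.6], [6.5, -11.3], [9.2, -9.3], [11.3, -6.6], [12.6, -3.4], [13.1, -0.0], [12.6, 3.3], [11.3, 6.5], [9.3, 9.2], [6.6, 11.3], [3.4, 12.6], [0.0, 13.1], [-3.3, 12.6], [-6.5, 11.3], [-9.2, 9.3], [-11.3, 6.6], [-12.6, 3.4], [-13.1, 0.0]]
first from now [-13.   -3.5] target end [491.3 276.6]
```

The circle fit gives 0.1 mm residuals. The stop sits at 97.4°, matching the tester's yaw, and the contact force has risen to about 13 N, so the valve is closed. Now I'll back it off.

Call:
jog_arm(
  rows=[
    {"gripper": 0, "dx": -4, "dy": 0, "dz": 0, "ax": 0, "ay": 0, "az": 0},
    {"gripper": 0, "dx": -12.6, "dy": -3.3, "dz": 0, "ax": 0, "ay": 0, "az": 0},
    {"gripper": 0, "dx": -11.3, "dy": -6.5, "dz": 0, "ax": 0, "ay": 0, "az": 0},
    {"gripper": 0, "dx": -9.3, "dy": -9.2, "dz": 0, "ax": 0, "ay": 0, "az": 0},
    {"gripper": 0, "dx": -6.6, "dy": -11.3, "dz": 0, "ax": 0, "ay": 0, "az": 0},
    {"gripper": 0, "dx": -3.4, "dy": -12.6, "dz": 0, "ax": 0, "ay": 0, "az": 0},
    {"gripper": 0, "dx": 0, "dy": -13.1, "dz": 0, "ax": 0, "ay": 0, "az": 0},
    {"gripper": 0, "dx": 0, "dy": 0, "dz": 0, "ax": 0, "ay": 0, "az": 0},
    {"gripper": 0, "dx": 0, "dy": 0, "dz": 0, "ax": 0, "ay": 0, "az": 0},
  ],
)

```text
t: 14.88
tcp_pos: [0.4484, 0.2194, 0.1152]
ee_rot: [[0.311, -0.95, -0.001], [-0.95, -0.311, -0.001], [0.001, 0.001, -1.0]]
force: [0.1, -1.6, 8.1]
finger_gap: 0.0195
```

```bash
python3 turn.py 90 11 15
```

```text
hub [0.4977 0.227 ] res mm [ 0.1 -0.1  0.1  0.   0. ]
stop angle 97.35469341483724
t 14.8833 now opened deg (mod 360) 91.3783087770392 force [ 0.1 -1.6  8.1] r 0.04987955609135442
[[3.3, -12.6], [6.5, -11.3], [9.2, -9.3], [11.3, -6.6], [12.6, -3.4], [13.1, -0.0], [12.6, 3.3], [11.3, 6.5], [9.3, 9.2], [6.6, 11.3], [3.4, 12.6]]
first from now [  3.1 -11.4] target end [547.3 220.3]
```

Call:
jog_arm(
  rows=[
    {"gripper": 0, "dx": 3.1, "dy": -11.4, "dz": 0, "ax": 0, "ay": 0, "az": 0},
    {"gripper": 0, "dx": 6.5, "dy": -11.3, "dz": 0, "ax": 0, "ay": 0, "az": 0},
    {"gripper": 0, "dx": 9.2, "dy": -9.3, "dz": 0, "ax": 0, "ay": 0, "az": 0},
    {"gripper": 0, "dx": 11.3, "dy": -6.6, "dz": 0, "ax": 0, "ay": 0, "az": 0},
    {"gripper": 0, "dx": 12.6, "dy": -3.4, "dz": 0, "ax": 0, "ay": 0, "az": 0},
    {"gripper": 0, "dx": 13.1, "dy": 0, "dz": 0, "ax": 0, "ay": 0, "az": 0},
    {"gripper": 0, "dx": 12.6, "dy": 3.3, "dz": 0, "ax": 0, "ay": 0, "az": 0},
    {"gripper": 0, "dx": 11.3, "dy": 6.5, "dz": 0, "ax": 0, "ay": 0, "az": 0},
    {"gripper": 0, "dx": 9.3, "dy": 9.2, "dz": 0, "ax": 0, "ay": 0, "az": 0},
    {"gripper": 0, "dx": 0, "dy": 0, "dz": 0, "ax": 0, "ay": 0, "az": 0},
    {"gripper": 0, "dx": 0, "dy": 0, "dz": 0, "ax": 0, "ay": 0, "az": 0},
  ],
)

```text
t: 15.8
tcp_pos: [0.5389, 0.1987, 0.1153]
ee_rot: [[0.313, -0.95, 0.002], [-0.95, -0.313, 0.001], [-0.001, -0.002, -1.0]]
force: [4.1, 0.7, 4.5]
finger_gap: 0.0191
```

```bash
python3 turn.py 225 11 15
```

```text
hub [0.4977 0.227 ] res mm [ 0.1 -0.1  0.1  0.   0. ]
stop angle 97.35469341483724
t 15.8 now opened deg (mod 360) 228.12517477432107 force [4.1 0.7 4.5] r 0.05001504578285037
[[6.6, 11.3], [3.4, 12.6], [0.0, 13.1], [-3.3, 12.6], [-6.5, 11.3], [-9.2, 9.3], [-11.3, 6.6], [-12.6, 3.4], [-13.1, 0.0], [-12.6, -3.3], [-11.3, -6.5]]
first from now [4.9 9.1] target end [467.4 266.7]
```

Call:
jog_arm(
  rows=[
    {"gripper": 0, "dx": 5.2, "dy": 9.7, "dz": 0, "ax": 0, "ay": 0, "az": 0},
    {"gripper": 0, "dx": 3.4, "dy": 12.6, "dz": 0, "ax": 0, "ay": 0, "az": 0},
    {"gripper": 0, "dx": 0, "dy": 13.1, "dz": 0, "ax": 0, "ay": 0, "az": 0},
    {"gripper": 0, "dx": -3.3, "dy": 12.6, "dz": 0, "ax": 0, "ay": 0, "az": 0},
    {"gripper": 0, "dx": -6.5, "dy": 11.3, "dz": 0, "ax": 0, "ay": 0, "az": 0},
    {"gripper": 0, "dx": -9.2, "dy": 9.3, "dz": 0, "ax": 0, "ay": 0, "az": 0},
    {"gripper": 0, "dx": -11.3, "dy": 6.6, "dz": 0, "ax": 0, "ay": 0, "az": 0},
    {"gripper": 0, "dx": -12.6, "dy": 3.4, "dz": 0, "ax": 0, "ay": 0, "az": 0},
    {"gripper": 0, "dx": -13.1, "dy": 0, "dz": 0, "ax": 0, "ay": 0, "az": 0},
    {"gripper": 0, "dx": 0, "dy": 0, "dz": 0, "ax": 0, "ay": 0, "az": 0},
    {"gripper": 0, "dx": 0, "dy": 0, "dz": 0, "ax": 0, "ay": 0, "az": 0},
  ],
)

```text
t: 16.72
tcp_pos: [0.4889, 0.2762, 0.1153]
ee_rot: [[0.313, -0.95, -0.002], [-0.95, -0.313, -0.001], [0.001, 0.002, -1.0]]
force: [-1.7, -0.8, 9.6]
finger_gap: 0.0195
```

```bash
python3 turn.py 360 11 15
```

```text
hub [0.4977 0.227 ] res mm [ 0.1 -0.1  0.1  0.   0. ]
stop angle 97.35469341483724
t 16.7167 now opened deg (mod 360) 2.837347725426555 force [-1.7 -0.8  9.6] r 0.050023542463734284
[[-12.6, -3.3], [-11.3, -6.5], [-9.3, -9.2], [-6.6, -11.3], [-3.4, -12.6], [-0.0, -13.1], [3.3, -12.6], [6.5, -11.3], [9.2, -9.3], [11.3, -6.6], [12.6, -3.4]]
first from now [-10.2  -3. ] target end [491.1 177.4]
```

One full turn is done (about 363°). Now the second.

Call:
jog_arm(
  rows=[
    {"gripper": 0, "dx": -10.8, "dy": -3, "dz": 0, "ax": 0, "ay": 0, "az": 0},
    {"gripper": 0, "dx": -11.3, "dy": -6.5, "dz": 0, "ax": 0, "ay": 0, "az": 0},
    {"gripper": 0, "dx": -9.3, "dy": -9.2, "dz": 0, "ax": 0, "ay": 0, "az": 0},
    {"gripper": 0, "dx": -6.6, "dy": -11.3, "dz": 0, "ax": 0, "ay": 0, "az": 0},
    {"gripper": 0, "dx": -3.4, "dy": -12.6, "dz": 0, "ax": 0, "ay": 0, "az": 0},
    {"gripper": 0, "dx": 0, "dy": -13.1, "dz": 0, "ax": 0, "ay": 0, "az": 0},
    {"gripper": 0, "dx": 3.3, "dy": -12.6, "dz": 0, "ax": 0, "ay": 0, "az": 0},
    {"gripper": 0, "dx": 6.5, "dy": -11.3, "dz": 0, "ax": 0, "ay": 0, "az": 0},
    {"gripper": 0, "dx": 9.2, "dy": -9.3, "dz": 0, "ax": 0, "ay": 0, "az": 0},
    {"gripper": 0, "dx": 0, "dy": 0, "dz": 0, "ax": 0, "ay": 0, "az": 0},
    {"gripper": 0, "dx": 0, "dy": 0, "dz": 0, "ax": 0, "ay": 0, "az": 0},
  ],
)

```text
t: 17.63
tcp_pos: [0.4686, 0.1864, 0.1152]
ee_rot: [[0.311, -0.951, 0.0], [-0.951, -0.311, -0.0], [0.001, -0.0, -1.0]]
force: [1.7, -1.4, 7.8]
finger_gap: 0.0193
```

```bash
python3 turn.py 495 11 15
```

```text
hub [0.4977 0.227 ] res mm [ 0.1 -0.1  0.1  0.   0. ]
stop angle 97.35469341483724
t 17.6333 now opened deg (mod 360) 137.03076734741924 force [ 1.7 -1.4  7.8] r 0.04995125643822665
[[11.3, -6.6], [12.6, -3.4], [13.1, -0.0], [12.6, 3.3], [11.3, 6.5], [9.3, 9.2], [6.6, 11.3], [3.4, 12.6], [0.0, 13.1], [-3.3, 12.6], [-6.5, 11.3]]
first from now [ 9.8 -5.5] target end [537.4 257.3]
```

Call:
jog_arm(
  rows=[
    {"gripper": 0, "dx": 9.8, "dy": -5.5, "dz": 0, "ax": 0, "ay": 0, "az": 0},
    {"gripper": 0, "dx": 12.6, "dy": -3.4, "dz": 0, "ax": 0, "ay": 0, "az": 0},
    {"gripper": 0, "dx": 13.1, "dy": 0, "dz": 0, "ax": 0, "ay": 0, "az": 0},
    {"gripper": 0, "dx": 12.6, "dy": 3.3, "dz": 0, "ax": 0, "ay": 0, "az": 0},
    {"gripper": 0, "dx": 11.3, "dy": 6.5, "dz": 0, "ax": 0, "ay": 0, "az": 0},
    {"gripper": 0, "dx": 9.3, "dy": 9.2, "dz": 0, "ax": 0, "ay": 0, "az": 0},
    {"gripper": 0, "dx": 6.6, "dy": 11.3, "dz": 0, "ax": 0, "ay": 0, "az": 0},
    {"gripper": 0, "dx": 3.4, "dy": 12.6, "dz": 0, "ax": 0, "ay": 0, "az": 0},
    {"gripper": 0, "dx": 0, "dy": 13.1, "dz": 0, "ax": 0, "ay": 0, "az": 0},
    {"gripper": 0, "dx": 0, "dy": 0, "dz": 0, "ax": 0, "ay": 0, "az": 0},
    {"gripper": 0, "dx": 0, "dy": 0, "dz": 0, "ax": 0, "ay": 0, "az": 0},
  ],
)

```text
t: 18.55
tcp_pos: [0.5468, 0.2363, 0.1154]
ee_rot: [[0.314, -0.95, 0.001], [-0.95, -0.314, 0.002], [-0.001, -0.001, -1.0]]
force: [2.6, 3.7, 4.2]
finger_gap: 0.0193
```

```bash
python3 turn.py 630 6 15
```

```text
hub [0.4977 0.227 ] res mm [ 0.1 -0.1  0.1  0.   0. ]
stop angle 97.35469341483724
t 18.55 now opened deg (mod 360) 273.352028674156 force [2.6 3.7 4.2] r 0.050008332177206356
[[-3.3, 12.6], [-6.5, 11.3], [-9.2, 9.3], [-11.3, 6.6], [-12.6, 3.4], [-13.1, 0.0]]
first from now [-2.9  9.7] target end [491.3 276.6]
```

Call:
jog_arm(
  rows=[
    {"gripper": 0, "dx": -3.3, "dy": 10.3, "dz": 0, "ax": 0, "ay": 0, "az": 0},
    {"gripper": 0, "dx": -6.5, "dy": 11.3, "dz": 0, "ax": 0, "ay": 0, "az": 0},
    {"gripper": 0, "dx": -9.2, "dy": 9.3, "dz": 0, "ax": 0, "ay": 0, "az": 0},
    {"gripper": 0, "dx": -11.3, "dy": 6.6, "dz": 0, "ax": 0, "ay": 0, "az": 0},
    {"gripper": 0, "dx": -8, "dy": 2.6, "dz": 0, "ax": 0, "ay": 0, "az": 0},
    {"gripper": 0, "dx": -6, "dy": 0.8, "dz": 0, "ax": 0, "ay": 0, "az": 0},
    {"gripper": 0, "dx": -6, "dy": 0, "dz": 0, "ax": 0, "ay": 0, "az": 0},
    {"gripper": 0, "dx": 0, "dy": 0, "dz": 0, "ax": 0, "ay": 0, "az": 0},
    {"gripper": 0, "dx": 0, "dy": 0, "dz": 0, "ax": 0, "ay": 0, "az": 0},
    {"gripper": 0, "dx": 0, "dy": 0, "dz": 0, "ax": 0, "ay": 0, "az": 0},
  ],
)

```text
t: 19.38
tcp_pos: [0.4948, 0.2768, 0.1153]
ee_rot: [[0.314, -0.95, -0.002], [-0.95, -0.314, 0.001], [-0.002, 0.001, -1.0]]
force: [-2.3, 5.0, 8.1]
finger_gap: 0.0197
```

```bash
python3 turn.py 720 1 1
python3 - <<'E'
from h import *
s=monitor.state();print(s['tcp_pos'],s['finger_gap'],np.abs(s['joint_vel']).max())
a=np.linspace(0,6.28,200)
im=snap('wrist','wristF');cv2.imwrite('pics/wF.png',im['color'][:,:,::-1])
im=snap('scene','sceneF');cv2.imwrite('pics/sF.png',cv2.resize(im['color'][80:330,130:390,::-1],None,fx=2.4,fy=2.4))
E
```

```text
hub [0.4977 0.227 ] res mm [ 0.1 -0.1  0.1  0.   0. ]
stop angle 97.35469341483724
t 19.3833 now opened deg (mod 360) 355.94085772343095 force [-2.3  5.   8.1] r 0.04989006212654867
[[-0.9, -0.1]]
first from now [-4.4 -0.3] target end [490.4 276.5]
[0.49483489 0.27680089 0.11525383] 0.019663283275504814 0.003522693698920454
```

View pics/wF.png

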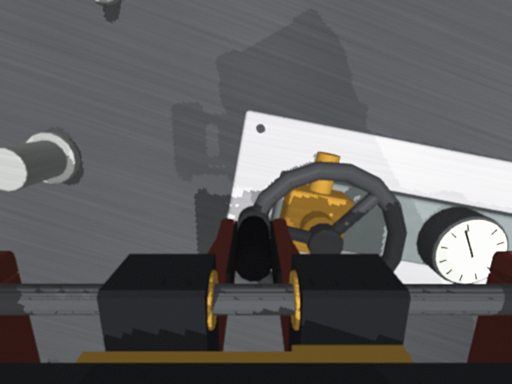

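View pics/sF.png

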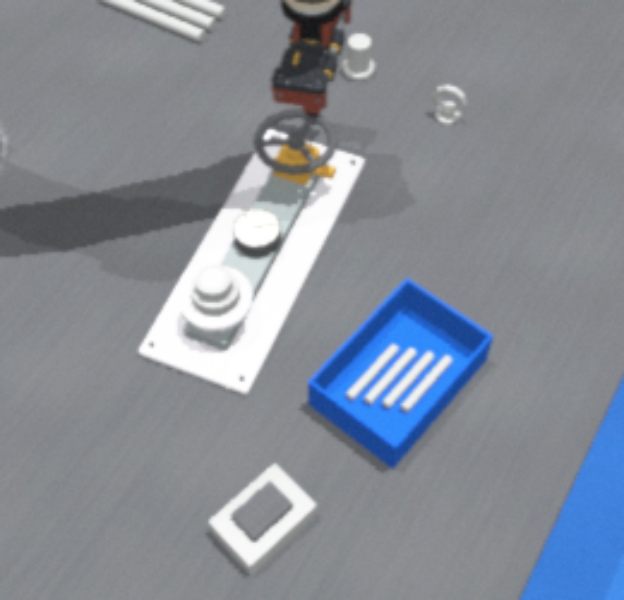

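The valve is 4° short of two turns, with the weights still stacked and the bystanders where they were. I'll make a small final correction.

Call:
jog_arm(
  rows=[
    {"gripper": 0, "dx": -2.3, "dy": 0, "dz": 0, "ax": 0, "ay": 0, "az": 0},
    {"gripper": 0, "dx": -1.5, "dy": -0.3, "dz": 0, "ax": 0, "ay": 0, "az": 0},
    {"gripper": 0, "dx": 0, "dy": 0, "dz": 0, "ax": 0, "ay": 0, "az": 0},
    {"gripper": 0, "dx": 0, "dy": 0, "dz": 0, "ax": 0, "ay": 0, "az": 0},
    {"gripper": 0, "dx": 0, "dy": 0, "dz": 0, "ax": 0, "ay": 0, "az": 0},
    {"gripper": 0, "dx": 0, "dy": 0, "dz": 0, "ax": 0, "ay": 0, "az": 0},
  ],
)

```text
t: 19.98
tcp_pos: [0.492, 0.2765, 0.1153]
ee_rot: [[0.313, -0.95, -0.0], [-0.95, -0.313, 0.002], [-0.002, -0.001, -1.0]]
force: [0.7, 5.3, 5.4]
finger_gap: 0.0195
```

```bash
python3 turn.py 720 1 1
python3 - <<'E'
from h import *
s=monitor.state();print(s['tcp_pos'],s['finger_gap'],np.abs(s['joint_vel']).max(),s['force'])
E
```

```text
hub [0.4977 0.227 ] res mm [ 0.1 -0.1  0.1  0.   0. ]
stop angle 97.35469341483724
t 19.9833 now opened deg (mod 360) 359.1950240312294 force [0.7 5.3 5.4] r 0.049873289013023465
[[-0.9, -0.1]]
first from now [-1.6 -0.1] target end [490.4 276.5]
[0.49201408 0.27654112 0.11532222] 0.01951400145130169 0.00202297423013061 [0.67476429 5.31469485 5.4112629 ]
```

The wheel stands at 719.2°, about 0.01 rad short of two turns, at rest and gripped. I'm handing in.

Run:
```python
from h import *
print(robot.sign_off())
```

```text
the job is handed in; nothing more can be done
None
```

The job is handed in at about 20 s of the 72 s allowed; sign-off reports no verdict, so the results below come from my own checks.

- **Weights:** I put the wide weight on the carrier plate and the narrow one on top of it, and let go of both. Outlines drawn over the wrist and scene pictures put each within about 2 mm of the plate's centre. They were still stacked in the scene picture taken just before the final small correction.
- **Closing the valve:** I turned the wheel clockwise until the handle stopped moving and the push rose to about 13 N. The stop lay at 97.4°, where the tester's yaw of about 7.5° puts it.
- **Backing off:** I then turned it two turns counter-clockwise. The last reading was 719.2°, about 0.01 rad short of two full turns, with the arm at rest.
- **Grip:** the handle is still held, with the fingers 19.5 mm apart and the grip set to 30 N. I did not measure the actual force on the handle.
- **Other things:** the bin, mould insert, guide bush and eyebolt looked unmoved in the last scene picture, but I did not measure them.

Two things went wrong on the way. The first move was refused because I left out some required values, and nothing moved. The first pass of the second turn ended 4° short, and I corrected it. No check was left failing.

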